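# Clip the sender on the busbar and hold the test probe on the mark

### The job

Check the copper busbar with the cordless continuity tester: first squeeze the green spring clamp (the sender) open, clip it upright over the top edge of the bar's standing fin and let go of it. Then take the blue probe from its stand and hold it upright with its spring tip inside the black centre of the yellow mark, pressed gently so that the tip is about half-way in. Finish while still holding the probe there, with the clamp still on the fin, and leave the tape, the meter and the contactor alone.

Things in the scene. Friction and masses are not known exactly. Their poses are not given: they have to be found in the camera images.
- busbar: Fixed copper busbar on a grey base 85 x 280 x 8 mm with two red insulators. Origin at the centre of the base's underside; y along the bar, z up. A flat copper strip (50 mm in x, 260 in y) has its upper face at z = 38 mm. On its +y half stands a fin 6 mm thick (x -3 to 3 mm), y 5 to 125 mm, top edge at z = 88 mm. The -y half is flat and free.
- fin_top (a point): Middle of the fin's top edge (bar frame: x 0, y 65, z 88 mm); same axes as the busbar.
- mark_spot (a point): Centre of the painted mark on the flat -y half of the strip, level with the strip's upper face: a black dot of 16 mm diameter in a yellow ring of 26 mm.
- clip_grip (a point): Between the clamp's handles, 36 mm above the pivot, 92 mm above the jaws' lower ends: take it here from above, closing along the clamp's y. Shut, the handles slope and are 50 mm apart outside here, 58 at the top; fully squeezed (about 11 N) they stand parallel, 28 mm apart, and the jaws gape 32 mm; this point then lies up to 11 mm off the middle.
- clip_mouth (a point): Point between the clamp's gripping faces, 8 mm above the jaws' lower ends; axes as clip. The gripping faces are 14 mm tall and 28 mm wide along x; above them the throat is free to 49 mm above the jaws' lower ends.
- clip_half (a joint): Opening angle of the clamp: 0 shut, 0.12 with the 6 mm fin between the jaws, 0.6 fully squeezed open; a spring shuts it.
- clip: The green-handled steel spring clamp, 90 g, standing loose on the bench like a clothes peg on its jaws, handles up; 28 mm wide along x, 106 mm tall. Origin midway between its shut jaws' lower ends; y across the jaws, z up through the handles, x along the pivot. The frame belongs to the half on +y and leans 0.3 rad with it when fully squeezed.
- stand: Fixed black stand of the probe, 50 x 50 mm block, 74 mm tall, with two feet 8 mm tall to 43 mm either side along its y; origin at the centre of its underside. The probe drops into a 21 mm through hole from above and hangs by its collar on the block's top.
- probe_grip (a point): Centre of the blue square handle (22 x 22 mm, sides along x and y, 31 mm below to 33 mm above this point) of the test probe, 100 g, upright in the stand; z up along the probe. 30 to 36 mm below is a round black collar of 32 mm, then a nose of 18 mm diameter down to 84 mm below; the brass tip ends 98 mm below when out.
- probe_tip (a point): End of the brass tip, 5 mm diameter, on the probe's axis; moves with the tip.
- plunger (a joint): How far the spring tip is pushed in, m: 0 fully out, 0.010 bottomed. 0.6 N starts it, 300 N/m after that (2.1 N half-way).
- probe: The probe as a whole; origin on its axis at the end of the tip when out, 98 mm below probe_grip; z up.
- tape: Bystander: roll of masking tape lying flat, 100 mm diameter, 25 mm tall; origin under its centre. Leave alone.
- meter: Bystander: orange multimeter lying flat, 148 x 74 x 46 mm; origin under its centre. Leave alone.
- contactor: Bystander: grey and black contactor, 80 x 45 x 82 mm; origin under its centre. Leave alone.
There are look-alikes about, which are no part of the job. What is shaped like the clip but purple is not meant. Of the things that look like the probe, the smaller one is meant.

How it is judged:
By the outcome, as a careful person would: the job done as asked, in the order asked, and still so for the second after the job is handed in, while the arm keeps its last pose, push and grip.
It also fails if it takes over 58 s, if anything falls off the work surface, if the arm or the gripper's body presses on something with over 40 N, if the wrist force passes 120 N, or if a joint passes its speed limit or range.

### The arm

A 7-joint arm with a two-finger parallel gripper is mounted at the origin on a cart in front of the work surface, level with it; the furniture and walls round the work are solid. World frame = base frame: x ahead of the robot, y to its left, z up, the work surface at z = 0. Lengths are in mm, angles in rad, forces in N, time in s.
With the tool pointing down it reaches from about 350 to 775 mm from the base axis. Payload 3.1 kg.
Tool frame: the origin (TCP) lies midway between the tips of the shut fingers; the grasp point (between the pads) lies 19 mm behind it (r.grip_depth is the distance from the TCP to the grasp point, in mm); z points along the fingers, y is the line along which they close (so a half turn about z gives the same grasp; the last joint's range is limited). The gripper opens to 85 mm and grips with 20 to 120 N. Pads are 22 mm wide; open, the fingers measure 114 mm over their backs; the gripper's body (76 mm by 85 mm) begins 54 mm behind the grasp point. The pads swing forward as they close: fully open they stand 13 mm farther back than shut.
Start: joints at [-1.286, 0.311, 0.014, 1.512, -0.004, 1.319, -0.027], TCP at [176.532, 520.917, 195.604] pointing down, gripper open.
Joint ranges: [-2.7, 2.7], [-0.3, 1.91], [-1.27, 1.3], [0.12, 2.57], [-1.44, 4.58], [0.2, 2.03], [-3.05, 3.05]. Speed limits (rad/s): [2.79, 2.79, 3.14, 3.14, 3.14, 3.14, 3.14].

### API

Orientations are given as [roll, pitch, yaw] about the fixed x, y, z axes, in that order (R = Rz(yaw) Ry(pitch) Rx(roll)).
In Python, from station import r gives the robot as it stands. The module is installed in compiled form; this text tells all that it offers.
- The arm moves only by the shell command python3 -m crank 'ROWS' [FORCE]. ROWS is JSON, a list of rows, each a list of 7 numbers: the turn, a rotation vector about the tool's x, y, z in units of pi/2 rad (1.0 is pi/2 rad), then the shift along the tool's x, y, z in units of 0.3 m (1.0 is 0.3 m), then the finger opening in mm, from 0 to 85.4. A call has 1 to 12 rows; each row shifts and turns the commanded pose from where the row before left it, along the tool's axes as they then stand; what a row does not reach is not made up. A row lasts 1/10 s, in which the tool goes at most 50 mm and 8.59 degrees, less where a joint would pass 70% of its speed; a pose out of reach is approached as far as the arm can. A call with a number of a shift or a turn outside -1 to 1 is refused whole. A call with a gripper value outside its range is refused whole. The fingers move at their own pace and stop on an object; FORCE is the grip in N (left out, the last holds). Time passes only in rows, so rows that do not move let the fingers close. It gives the time, the measured TCP pose, the force, the opening and the grip force at its end, in the units of the state.
- r.get_obs(): the state, without advancing time (a new reading comes with each control period).
- r.camera(name): name is "side" or "top"; returns the picture (480x640x3 uint8, red, green, blue); there is no depth.
- r.camera_model(name): a dict with "mtx" (3x3 intrinsics, pixels), "dist_coeffs" ([k1, k2, p1, p2, k3] as OpenCV has them; the pictures are not rectified), "extrinsics" (4x4, takes a point from camera to world coordinates). Camera axes: x right, y down, z forward; pixel columns grow to the right and rows downward; lengths in mm; the calibration is good to about 2 mm. A picture is of the moment at which its call begins. camera_model takes no time and is no camera call.
- r.hand_in(): hands the job in; it is judged then, once.
The state is a dict: "time_s": time; "joints": joint angles; "qvel": joint speeds; "tau": joint torques, N m; "ee_pos": TCP position; "orientation": TCP orientation; "contact_force": force on the tool from outside, world axes, zero at the start; "moment": the same for the moment, N m; "opening": finger opening in mm; "grasp_force": force on a finger pad.
Only numpy, scipy, OpenCV 4.12 (cv2) and the standard library are available. Lean on these libraries where they do the work, as an engineer would, in place of code of your own. Each camera call takes 0.05 s, during which the arm holds its last target. There are 200 camera calls.

## Working session

There is one attempt and no reset: what is moved stays moved. The work goes in short steps, Python scripts to look and compute and a shell command to move; the robot and the scene stay as the last step left them, time stands still between calls to the robot, and variables do not carry over. Pictures are saved under pics/ and viewed, at most 10 in all, crops included, and the job is handed in when it is done.

```bash
mkdir -p pics
python3 - <<'E'
from station import r
import cv2
for n in("side","top"):
    cv2.imwrite(f"pics/{n}0.png",r.camera(n)[:,:,::-1])
    m=r.camera_model(n);print(n,m["mtx"],m["dist_coeffs"],m["extrinsics"])
print(r.get_obs(), r.grip_depth)
E
```

```text
side [[605.75974304   0.         311.57998295]
 [  0.         605.75974304 233.67731355]
 [  0.           0.           1.        ]] [-0.02603781  0.          0.          0.          0.        ] [[-9.67847415e-01 -1.58250236e-01  1.95520444e-01  2.83955255e+02]
 [-2.51521417e-01  6.17795777e-01 -7.45027083e-01  1.15758834e+03]
 [-2.89099242e-03 -7.70250116e-01 -6.37735369e-01  1.05582002e+03]
 [ 0.00000000e+00  0.00000000e+00  0.00000000e+00  1.00000000e+00]]
top [[579.01549651   0.         327.78258643]
 [  0.         579.01549651 242.96079984]
 [  0.           0.           1.        ]] [0.038531 0.       0.       0.       0.      ] [[-1.00168107e-02 -9.85831089e-01  1.67441716e-01  3.42137626e+02]
 [-9.99824418e-01  7.22217569e-03 -1.72908323e-02  1.63207070e+01]
 [ 1.58365466e-02 -1.67585515e-01 -9.85730338e-01  1.46626786e+03]
 [ 0.00000000e+00  0.00000000e+00  0.00000000e+00  1.00000000e+00]]
{'time_s': 0.1, 'joints': array([-1.2856871 ,  0.31165787,  0.01399583,  1.51289199, -0.00438956,
        1.31919602, -0.02717068]), 'qvel': array([ 0.001314  , -0.00305409, -0.00033834, -0.00595555,  0.00023178,
       -0.00074103, -0.00094431]), 'tau': array([ 7.49884730e-04, -3.80856907e+01,  1.46864005e-01, -2.31241000e+01,
        1.22922470e-02,  8.16182059e-03,  6.49505537e-06]), 'ee_pos': array([176.32488551, 520.20392213, 194.62501169]), 'orientation': array([-3.13947234e+00,  1.00125822e-04,  2.81488930e+00]), 'contact_force': array([-0.40290045, -0.87727597, -0.4279196 ]), 'moment': array([0.02777197, 0.026623  , 0.01519053]), 'grasp_force': 0.0, 'opening': 85.51460653023352} 18.700000000000003
```

View pics/side0.png

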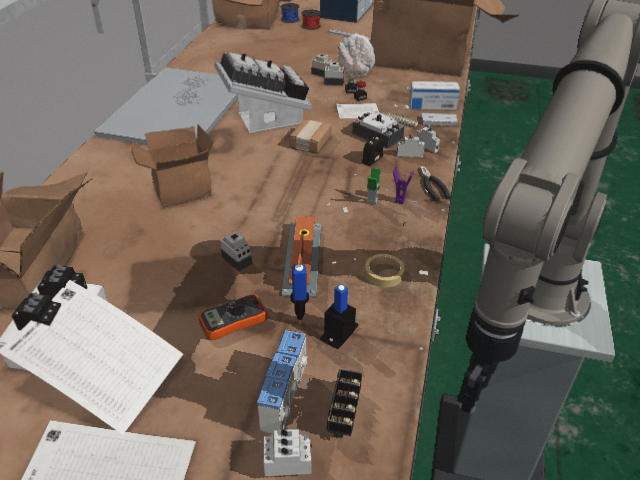

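View pics/top0.png

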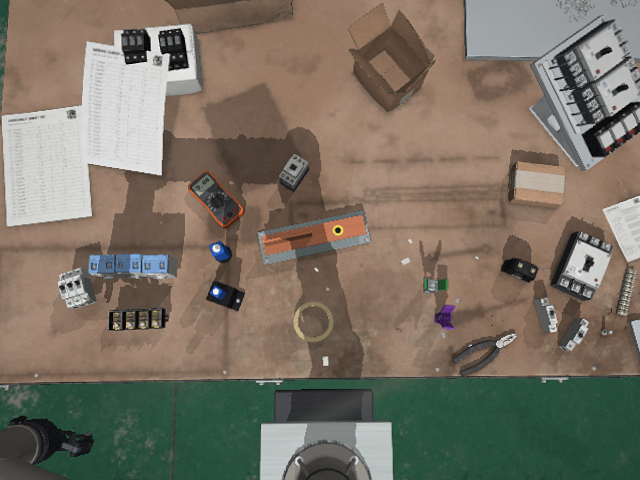

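The side view shows the green clip at (374,185) and the purple look-alike at (402,187). There are two probes, a big one at (300,285) and a smaller one at (341,298). In the top view: green clip (434,285), purple (445,317), probes (220,250) and (216,292), mark (338,230). I'll enlarge these in one montage.

Run:
```python
import cv2,numpy as np
s=cv2.imread("pics/side0.png");t=cv2.imread("pics/top0.png")
def c(im,x,y,w,h,k):return cv2.resize(im[y:y+h,x:x+w],None,fx=k,fy=k,interpolation=cv2.INTER_CUBIC)
A=c(s,270,215,100,150,4)   #400x600
B=c(s,350,160,80,60,5)     #400x300
C=np.hstack([c(t,190,235,66,100,3)[:300,:198],c(t,410,265,50,75,4)[:300,:200]])
C=np.hstack([C,np.zeros((300,400-C.shape[1],3),np.uint8)])
cv2.imwrite("pics/m1.png",np.hstack([A,np.vstack([B,C])]))
D=c(t,250,200,130,70,6)
cv2.imwrite("pics/m2.png",D)
```

```text
(no output)
```

View pics/m1.png

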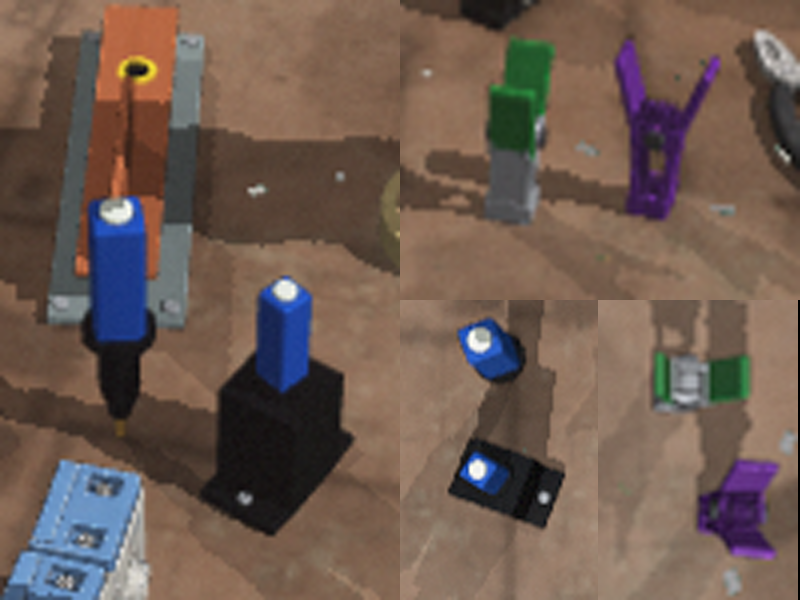

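View pics/m2.png

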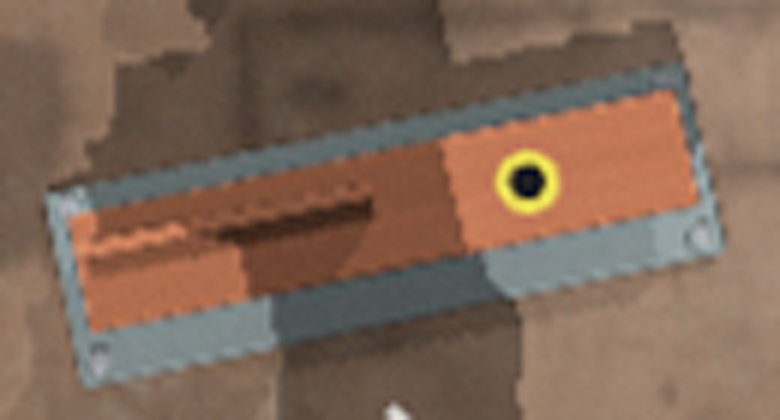

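The smaller blue probe, hanging in the black stand (side (341,298), top (216,292)), is the one meant. The larger, at side (300,285), is the decoy. The clip is the green one, not the purple one. In the top crop the mark is at (528,181) and the base corners are clear. Next I'll compute positions.

```bash
cat > geo.py <<'E'
from station import r
import cv2,numpy as np
M={n:r.camera_model(n) for n in("side","top")}
def ray(n,p):
    m=M[n];u=cv2.undistortPoints(np.array([[p]],float),m["mtx"],np.array(m["dist_coeffs"]))[0,0]
    E=np.array(m["extrinsics"]);d=E[:3,:3]@np.r_[u,1];return E[:3,3],d/np.linalg.norm(d)
def atz(n,p,z):
    o,d=ray(n,p);return (o+d*(z-o[2])/d[2]).round(1)
def tri(ps,pt):
    o1,a=ray("side",ps);o2,b=ray("top",pt)
    k=np.linalg.lstsq(np.c_[a,-b],o2-o1,rcond=None)[0]
    p,q=o1+k[0]*a,o2+k[1]*b;return ((p+q)/2).round(1),round(float(np.linalg.norm(p-q)),1)
def proj(n,P):
    m=M[n];E=np.linalg.inv(np.array(m["extrinsics"]))
    return cv2.projectPoints(np.array(P,float).reshape(-1,1,3),cv2.Rodrigues(E[:3,:3])[0],E[:3,3],m["mtx"],np.array(m["dist_coeffs"]))[0][:,0].round(1)
E
python3 - <<'E'
from geo import *
f=lambda X,Y,x0,y0,k,ox=0,oy=0:((X-ox+.5)/k-.5+x0,(Y-oy+.5)/k-.5+y0)
D=lambda X,Y:f(X,Y,250,200,6)
A=lambda X,Y:f(X,Y,270,215,4)
B=lambda X,Y:f(X,Y,350,160,5,400,0)
C1=lambda X,Y:f(X,Y,190,235,3,400,300)
C2=lambda X,Y:f(X,Y,410,265,4,598,300)
c=np.array([atz("top",D(*p),8) for p in((47,198),(88,388),(680,62),(722,248))])
print("base",c,c.mean(0)); 
e=c[0]+c[1]-c[2]-c[3]; print("len",np.linalg.norm(e)/2,"wid",np.linalg.norm(c[0]-c[1]),"yaw",np.arctan2(-e[0],e[1]))
sc=np.array([atz("side",A(*p),8) for p in((48,318),(186,322),(202,35))]);print("side base",sc)
print("mark top",atz("top",D(528,181),38),"side",atz("side",A(137,70),38),tri(A(137,70),D(528,181)))
print("small cap",tri(A(285,290),C1(478,469)))
print("big cap",tri(A(117,212),C1(479,338)),"big tip side z0",atz("side",A(121,435),0))
print("foot edge top",atz("top",C1(563,473),8),atz("top",C1(545,525),8))
print("foot side",[atz("side",A(*p),0) for p in((200,495),(270,533),(353,440))])
print("clip bottom",[atz("side",B(*p),0) for p in((489,216),(530,222))])
print("clip handles top z106",[atz("top",C2(*p),106) for p in((654,355),(654,408),(750,355),(750,402))])
print("side handle tops",[atz("side",B(*p),106) for p in((490,88),(536,92),(508,40),(554,43))])
E
```

```text
base [[ 618.1  170.4    8. ]
 [ 536.3  152.3    8. ]
 [ 675.7 -100.8    8. ]
 [ 594.4 -117.1    8. ]] [606.125  26.2     8.   ]
len 276.42125913178245 wid 83.77857721398718 yaw 0.21084066441377175
side base [[ 617.7  173.7    8. ]
 [ 536.   156.1    8. ]
 [ 593.5 -115.7    8. ]]
mark top [618.2 -33.7  38. ] side [617.4 -32.6  38. ] (array([618. , -33.8,  37.1]), 0.7)
small cap (array([458. , 249.3, 143.4]), 0.2)
big cap (array([552.6, 245.1, 174.8]), 1.6) big tip side z0 [551.9 246.7   0. ]
foot edge top [465.7 202.3   8. ] [422.6 216.6   8. ]
foot side [array([496.6, 279.1,   0. ]), array([452.2, 296.1,   0. ]), array([420.9, 217. ,   0. ])]
clip bottom [array([ 485.7, -252.7,    0. ]), array([ 461.5, -252.8,    0. ])]
clip handles top z106 [array([ 486.7, -233.1,  106. ]), array([ 455.4, -231.9,  106. ]), array([ 486.3, -289.8,  106. ]), array([ 458.5, -288.6,  106. ])]
side handle tops [array([ 486.5, -228. ,  106. ]), array([ 461.1, -230.5,  106. ]), array([ 485.4, -277.9,  106. ]), array([ 459.6, -281.4,  106. ])]
```

```bash
cat > go.py <<'E'
import sys,numpy as np
from station import r
from scipy.spatial.transform import Rotation as R
o=r.get_obs();p=np.array(o["ee_pos"]);rot=R.from_euler("xyz",o["orientation"])
print("t",round(o["time_s"],2),"p",p.round(1),"rpy",np.round(o["orientation"],3),"op",round(o["opening"],1),"gf",round(o["grasp_force"],1),"F",np.round(o["contact_force"],1),"q7",round(o["joints"][6],2))
# args: x,y,z[,yaw] waypoints -> total shift in units, in tool frame assuming level-down tool after turning to yaw
for a in sys.argv[1:]:
    v=[float(k) for k in a.split(",")]
    if len(v)>3:
        tgt=R.from_euler("xyz",[np.pi,0,v[3]]);t=(rot.inv()*tgt).as_rotvec()/(np.pi/2);rot=tgt;print("turn",t.round(3))
    d=np.array(v[:3])-p;p=np.array(v[:3]);s=rot.inv().apply(d)/300
    print("shift",s.round(4),"rows>=",int(np.ceil(np.linalg.norm(s)/.16)))
E
python3 go.py 450,200,250,3.1416 472.5,-260.5,220
python3 - <<'E'
from geo import *
o=np.array([606,27.3,0]);y=np.array([-.2094,.9778,0]);x=np.array([.9778,.2094,0])
P=[o+x*a+y*b+[0,0,88] for a in(-3,3) for b in(5,125)]
print((proj("top",P)-[250,200])*6+2.5, (proj("side",P)-[270,215])*4+1.5)
E
```

```text
t 0.1 p [176.3 520.2 194.6] rpy [-3.139  0.     2.815] op 85.5 gf 0.0 F [-0.4 -0.9 -0.4] q7 -0.03
turn [-0.001 -0.    -0.208]
shift [-0.9122 -1.0674 -0.1846] rows>= 9
shift [-0.075 -1.535  0.1  ] rows>= 10
[[370.9 198.1]
 [ 78.7 261.7]
 [367.9 183.7]
 [ 75.7 247.3]] [[133.1  75.5]
 [121.9 205.1]
 [123.5  75.1]
 [111.9 205.1]]
```

```bash
python3 -m crank '[[0,0,-0.07,0,0,-0.06,85],[0,0,-0.07,0,0,-0.06,85],[0,0,-0.07,0,0,-0.06,85],[0,0,0,-0.1,-0.12,0,85],[0,0,0,-0.1,-0.12,0,85],[0,0,0,-0.1,-0.12,0,85],[0,0,0,-0.1,-0.12,0,85],[0,0,0,-0.1,-0.12,0,85],[0,0,0,-0.1,-0.12,0,85],[0,0,0,-0.1,-0.12,0,85],[0,0,0,-0.1,-0.12,0,85],[0,0,0,-0.1,-0.12,0,85]]' 20
python3 go.py 472.5,-260.5,150,3.1416
```

```text
time_s: 1.3
ee_pos: [448.1, 196.1, 249.3]
orientation: [3.142, -0.0, -3.138]
contact_force: [1.6, 0.1, 0.8]
opening: 84.8
grasp_force: 0.0
t 1.3 p [448.1 196.1 249.3] rpy [ 3.142 -0.    -3.138] op 84.8 gf 0.0 F [1.6 0.1 0.8] q7 1.17
turn [ 0.    -0.     0.002]
shift [-0.0812 -1.5219  0.3311] rows>= 10
```

```bash
python3 -m crank '[[0,0,0,-0.008,-0.152,0,85],[0,0,0,-0.008,-0.152,0,85],[0,0,0,-0.008,-0.152,0,85],[0,0,0,-0.008,-0.152,0,85],[0,0,0,-0.008,-0.152,0,85],[0,0,0,-0.008,-0.152,0,85],[0,0,0,-0.008,-0.152,0,85],[0,0,0,-0.008,-0.152,0,85],[0,0,0,-0.008,-0.152,0,85],[0,0,0,-0.008,-0.152,0,85],[0,0,0,0,0,0.08,85],[0,0,0,0,0,0,85]]'
python3 go.py 472.5,-260.5,150,3.1416 472.5,-260.5,73
python3 - <<'E'
from geo import *
t=r.camera("top")[:,:,::-1];s=r.camera("side")[:,:,::-1]
a=cv2.resize(t[235:335,380:480],None,fx=4,fy=4,interpolation=cv2.INTER_CUBIC)
b=cv2.resize(s[110:210,330:430],None,fx=4,fy=4,interpolation=cv2.INTER_CUBIC)
cv2.imwrite("pics/m3.png",np.hstack([a,b]))
E
```

```text
time_s: 2.5
ee_pos: [470.2, -258.3, 222.3]
orientation: [3.139, -0.007, 3.141]
contact_force: [-0.4, 0.3, 0.1]
opening: 84.9
grasp_force: 0.0
t 2.5 p [ 470.2 -258.3  222.3] rpy [ 3.139 -0.007  3.141] op 84.9 gf 0.0 F [-0.4  0.3  0.1] q7 2.21
turn [ 0.002 -0.004 -0.   ]
shift [-0.0075 -0.0073  0.2411] rows>= 2
shift [ 0.     -0.      0.2567] rows>= 2
```

View pics/m3.png

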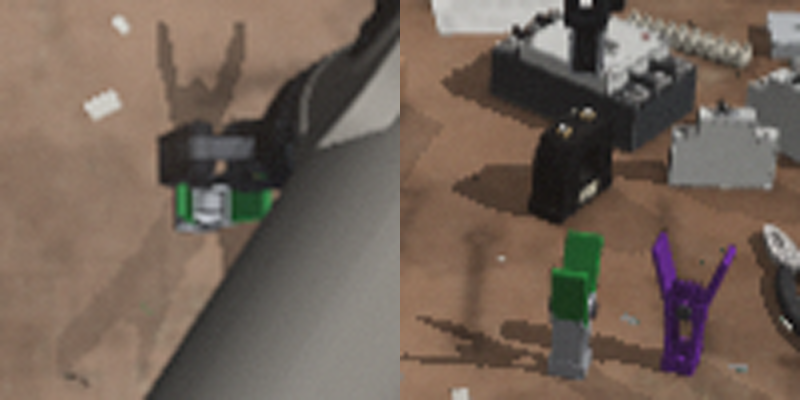

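The gripper is centred over the green clip (top crop (210,205)) and clear of the purple one. Now I'll go down.

```bash
python3 -m crank '[[0.002,-0.004,0,-0.007,-0.007,0.1,85],[0,0,0,0,0,0.12,85],[0,0,0,0,0,0.1,85],[0,0,0,0,0,0.08,85],[0,0,0,0,0,0.06,85],[0,0,0,0,0,0.03,85],[0,0,0,0,0,0,85]]' 
python3 go.py 472.5,-260.5,73
```

```text
time_s: 3.3
ee_pos: [476.1, -258.9, 78.2]
orientation: [-3.14, 0.005, -3.136]
contact_force: [-0.3, 0.6, 1.9]
opening: 84.8
grasp_force: 0.0
t 3.3 p [ 476.1 -258.9   78.2] rpy [-3.14   0.005 -3.136] op 84.8 gf 0.0 F [-0.3  0.6  1.9] q7 2.29
shift [ 0.0121 -0.0054  0.0173] rows>= 1
```

```bash
python3 -m crank '[[0,0,0,0.012,-0.005,0.017,85],[0,0,0,0,0,0,70],[0,0,0,0,0,0,58],[0,0,0,0,0,0,50],[0,0,0,0,0,0,44],[0,0,0,0,0,0,38],[0,0,0,0,0,0,33],[0,0,0,0,0,0,28],[0,0,0,0,0,0,24],[0,0,0,0,0,0,20],[0,0,0,0,0,0,20],[0,0,0,0,0,0,20]]' 30
python3 go.py 472.5,-260.5,73
python3 - <<'E'
from geo import *
t=r.camera("top")[:,:,::-1];s=r.camera("side")[:,:,::-1]
a=cv2.resize(t[235:335,380:480],None,fx=4,fy=4,interpolation=cv2.INTER_CUBIC)
b=cv2.resize(s[120:220,330:430],None,fx=4,fy=4,interpolation=cv2.INTER_CUBIC)
cv2.imwrite("pics/m4.png",np.hstack([a,b]))
E
```

```text
time_s: 4.5
ee_pos: [472.2, -262.1, 73.5]
orientation: [-3.138, 0.006, -3.138]
contact_force: [-0.5, 1.0, -0.3]
opening: 20.1
grasp_force: 0.0
t 4.5 p [ 472.2 -262.1   73.5] rpy [-3.138  0.006 -3.138] op 20.1 gf 0.0 F [-0.5  1.  -0.3] q7 2.3
shift [-0.0009  0.0054  0.0016] rows>= 1
```

View pics/m4.png

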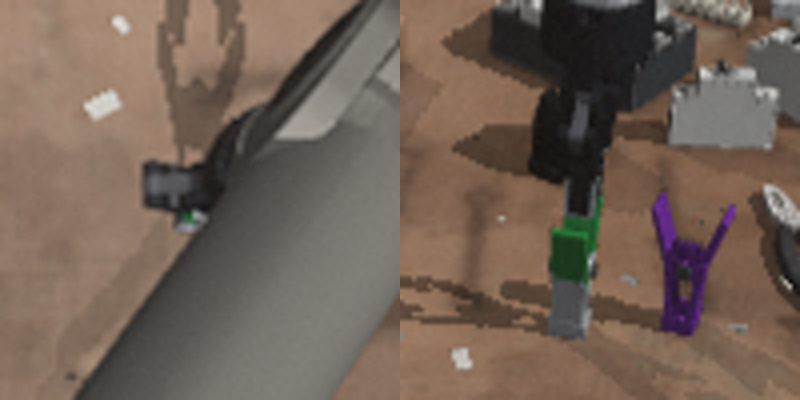

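Run:
```python
from geo import *
P=[(472,-262,z) for z in(73,92,110,146)]+[(472,-231,106),(472,-290,106),(472,-260,0)]
print("side m4",((proj("side",P)-[330,120])*4+[401.5,1.5]).tolist())
print("top m4",((proj("top",P)-[380,235])*4+1.5).tolist())
```

```text
side m4 [[578.3, 245.5], [579.9000000000001, 223.10000000000002], [581.5, 201.89999999999998], [584.7, 158.29999999999995], [573.5, 230.70000000000005], [587.9000000000001, 185.5], [571.5, 329.5]]
top m4 [[215.0999999999999, 204.70000000000005], [221.0999999999999, 201.9000000000001], [227.0999999999999, 198.70000000000005], [239.9000000000001, 192.70000000000005], [173.5, 199.9000000000001], [273.5, 199.0999999999999], [189.5, 215.5]]
```

```bash
python3 -m crank '[[0,0,0,0,0,0,20],[0,0,0,0,0,0,20]]'
python3 - <<'E'
from geo import *
s=r.camera("side")[:,:,::-1]
cv2.imwrite("pics/m5.png",cv2.resize(s[90:220,330:430],None,fx=4.5,fy=4.5,interpolation=cv2.INTER_LANCZOS4))
E
```

```text
time_s: 4.8
ee_pos: [472.3, -262.1, 73.5]
orientation: [-3.138, 0.006, -3.138]
contact_force: [-0.4, -0.2, 0.8]
opening: 20.0
grasp_force: 0.0
```

View pics/m5.png

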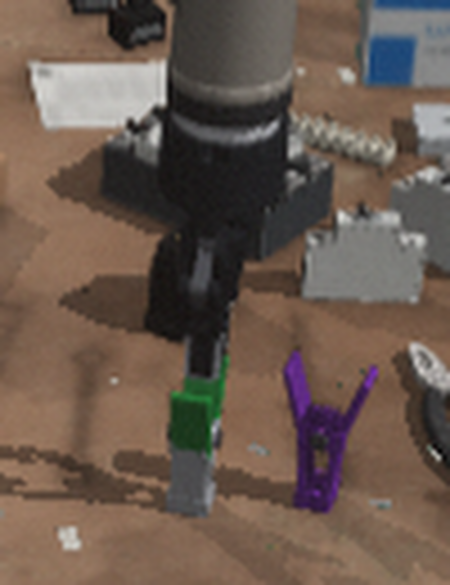

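Run:
```python
from geo import *
s=r.camera("side")[:,:,::-1].astype(int);b=cv2.imread("pics/side0.png").astype(int)
d=abs(s-b).max(2)
for y in range(158,190):print(y,''.join(("#" if s[y,x].max()<60 else "+") if d[y,x]>20 else ("g" if s[y,x,1]>s[y,x,2]+30 else ".") for x in range(355,400)))
for yy in(-252,-272):
  for z in(73,92,106):print(yy,z,proj("side",[(472,yy,z),(461,yy,z),(483,yy,z)]).tolist())
o=cv2.imread("pics/side0.png").astype(int)
P=proj("side",[(176.5,520.9,z) for z in(150,195.6,215,250)]);print(P.tolist())
for y in range(370,425,2):print(y,''.join("#" if o[y,x].max()<55 else "." for x in range(435,520)))
```

```text
158 ....................######...................
159 ...................#######...................
160 ...................#######...................
161 ....................######...................
162 ...................#######...................
163 ..................########...................
164 .................#######++...................
165 .................#######++...................
166 .................######+++...................
167 .................######+#+...................
168 .................######+#+...................
169 ................+######++g...................
170 ................+#####++.g...................
171 ................+#####++g....................
172 ................+#####++g....................
173 ................++####++g....................
174 ................ggg..++gg....................
175 ................ggggggggg....................
176 ................ggggggggg....................
177 .............gggggggggggg....................
178 .............gggggggggggg....................
179 ..............gggggggggg.....................

[... 2728 characters left out ...]
#####################.................................................
412 ....###############################..................................................
414 ....################################.................................................
416 ....###############################..................................................
418 ...################################..................................................
420 ...###############################...................................................
422 ...###############################...................................................
424 ...##############################....................................................
```

The fingertips end at side row 173, while the reported pose projects to about row 183. So they seem about 30 mm higher than reported, and they closed above the handles. I'll check this by touching bare bench next to the clip.

```bash
python3 -m crank '[[0,0,0,0,0,-0.12,20],[0,0,0,0,0,-0.13,10],[0,0,0,0,0.15,0,0],[0,0,0,0,0.15,0,0],[0,0,0,0,0,0.14,0],[0,0,0,0,0,0.14,0],[0,0,0,0,0,0.08,0],[0,0,0,0,0,0.02,0],[0,0,0,0,0,0,0]]'
python3 go.py
python3 - <<'E'
from geo import *
s=r.camera("side")[:,:,::-1].astype(int);b=cv2.imread("pics/side0.png").astype(int)
d=abs(s-b).max(2);p=np.array(r.get_obs()["ee_pos"])
P=proj("side",[p,p+[0,10,0],p+[0,0,30]]);print(P.tolist());x0=int(P[0,0])-20
for y in range(int(P[0,1])-28,int(P[0,1])+10):print(y,''.join(("#" if s[y,x].max()<60 else "+") if d[y,x]>20 else "." for x in range(x0,x0+40)))
E
```

```text
time_s: 5.8
ee_pos: [471.7, -172.3, 33.8]
orientation: [-3.139, 0.005, -3.139]
contact_force: [-0.2, -0.8, -0.0]
opening: -0.2
grasp_force: 0.0
t 5.8 p [ 471.7 -172.3   33.8] rpy [-3.139  0.005 -3.139] op -0.2 gf 0.0 F [-0.2 -0.8 -0. ] q7 2.14
[[367.4, 210.0], [366.7, 212.2], [368.0, 201.3]]
182 ................###++++.######..........
183 ...............+###++++.#####+..........
184 ...............+##++++#...###...........
185 ...............###++++...####...........
186 ...............+###+++..####............
187 ...............######.######............
188 ...............+###########.............
189 ...............+###########.............
190 ................############............
191 ................###########.............
192 ................###########.............
193 ...................#######+.............
194 ...................######...............
195 ..................+######...............
196 ..................+######...............
197 ..................+######...............
198 ..................+######.+.............
199 ..................+######.............
[... 202 characters left out ...]
.........................
205 ........................................
206 ........................................
207 ........................................
208 ........................................
209 ........................................
210 ........................................
211 ........................................
212 ........................................
213 ........................................
214 ........................................
215 ........................................
216 ........................................
217 ........................................
218 ........................................
219 ........................................
```

```bash
python3 -m crank '[[0,0,0,0,0,0.08,0],[0,0,0,0,0,0.01,0],[0,0,0,0,0,0,0]]'; python3 -m crank '[[0,0,0,0,0,0.01,0],[0,0,0,0,0,0.01,0]]'
python3 - <<'E'
from geo import *
s=r.camera("side")[:,:,::-1].astype(int);b=cv2.imread("pics/side0.png").astype(int)
d=abs(s-b).max(2);p=np.array(r.get_obs()["ee_pos"])
P=proj("side",[p,p+[0,10,0],p+[0,0,30]]);print(P.tolist());x0=int(P[0,0])-20
for y in range(int(P[0,1])-14,int(P[0,1])+4):print(y,''.join(("#" if s[y,x].max()<60 else "+") if d[y,x]>20 else "." for x in range(x0,x0+40)))
E
```

```text
time_s: 6.15
ee_pos: [472.9, -172.6, 8.1]
orientation: [-3.138, 0.007, -3.139]
contact_force: [-0.1, -1.1, 0.9]
opening: 0.1
grasp_force: 0.0
time_s: 6.35
ee_pos: [473.6, -172.8, 2.3]
orientation: [-3.138, 0.009, -3.138]
contact_force: [-0.3, -0.3, 0.6]
opening: 0.1
grasp_force: 0.0
[[366.7, 219.6], [366.0, 221.8], [367.3, 211.1]]
205 ..................+######+..............
206 ..................+#####+++.............
207 ..................+#####++..............
208 ..................+#####+++.............
209 .................++#####++..............
210 ..................++####++..............
211 ...................++++++...............
212 ........................................
213 ++......................................
214 ++++++..................................
215 ++++++++................................
216 ++++++++................................
217 ++++++++++..............................
218 +++++++++...............................
219 ++++++.++...............................
220 ........................................
221 ........................................
222 ........................................
```

```bash
python3 -m crank '[[0,0,0,0,0,0.03,0],[0,0,0,0,0,0.02,0],[0,0,0,0,0,0,0]]'; python3 -m crank '[[0,0,0,0,0,0.01,0],[0,0,0,0,0,0.01,0],[0,0,0,0,0,0,0]]'
```

```text
time_s: 6.7
ee_pos: [471.4, -171.9, -15.0]
orientation: [-3.139, 0.004, -3.138]
contact_force: [0.7, 0.5, -0.5]
opening: 0.0
grasp_force: 0.0
time_s: 7.0
ee_pos: [472.3, -172.3, -20.2]
orientation: [-3.139, 0.006, -3.138]
contact_force: [0.3, 0.3, 0.7]
opening: -0.0
grasp_force: 0.0
```

The reported z is −20 with no contact, so the reported z really is low. I'll keep feeling downward.

```bash
for i in 1 2 3; do python3 -m crank '[[0,0,0,0,0,0.01,0],[0,0,0,0,0,0,0]]' | grep -E "pos|contact"; done
```

```text
ee_pos: [472.4, -172.3, -23.1]
contact_force: [-1.3, 0.0, 0.8]
ee_pos: [472.3, -172.3, -26.1]
contact_force: [0.5, 0.7, 0.2]
ee_pos: [472.3, -172.4, -29.2]
contact_force: [1.0, -0.2, 0.2]
```

```bash
for i in 1 2 ; do python3 -m crank '[[0,0,0,0,0,0.006,0],[0,0,0,0,0,0,0]]' | grep -E "pos|contact"; done
python3 - <<'E'
from geo import *
s=r.camera("side")[:,:,::-1].astype(int);b=cv2.imread("pics/side0.png").astype(int)
d=abs(s-b).max(2);p=np.array(r.get_obs()["ee_pos"]);p[2]=0
P=proj("side",[p,p+[0,10,0],p+[0,0,30]]);print(P.tolist());x0=int(P[0,0])-20
for y in range(int(P[0,1])-8,int(P[0,1])+10):print(y,''.join(("#" if s[y,x].max()<60 else "+") if d[y,x]>20 else "." for x in range(x0,x0+40)))
E
```

```text
ee_pos: [472.5, -172.4, -30.8]
contact_force: [0.1, -0.6, -0.2]
ee_pos: [472.5, -172.4, -32.6]
contact_force: [0.0, 0.4, -0.0]
[[366.8, 220.1], [366.1, 222.2], [367.4, 211.6]]
212 ++++++++++......#########+..............
213 ++++++++.........++######+..............
214 +++++++++........++#####++..............
215 ++++++++++.......++#####++..............
216 ..++++++++++++++.+######++..............
217 ++++++++++++++++++######++..............
218 ++++++++++++++++++######++..............
219 ++++++++++++++++++######+...............
220 +++++++++++++++++++####++...............
221 +++++++.++++++++++++#+++++..............
222 ++++++......+++++++.+++++.+.............
223 ++++++................+.++...+..........
224 +++.......................+..++++..+.+.+
225 ......................+...+++.++....+++.
226 ..........................+......+.++.++
227 ..............................+...++....
228 ...........................++.++.+..+...
229 ...............................+.+....++
```

```bash
for i in 1 2 3 ; do python3 -m crank '[[0,0,0,0,0,0.006,0],[0,0,0,0,0,0,0]]' | grep -E "pos|contact"; done
```

```text
ee_pos: [472.5, -172.4, -34.4]
contact_force: [0.4, 0.1, 0.1]
ee_pos: [472.9, -172.6, -35.5]
contact_force: [-0.6, 0.9, 3.5]
ee_pos: [472.9, -172.5, -35.6]
contact_force: [-4.2, 2.0, 19.6]
```

The bench is touched at reported z = −35, so true TCP z = reported + 35. x and y agree with the cameras. Back up, open and retake the clip at reported z ≈ 38.

```bash
python3 -m crank '[[0,0,0,0,0,-0.1,0],[0,0,0,0,0,-0.14,30],[0,0,0,0,0,-0.14,85],[0,0,0,0,0,-0.12,85],[0,0,0,0,-0.147,0,85],[0,0,0,0,-0.147,0,85],[0,0,0,0,0,0,85]]' ; python3 go.py 472.5,-260.5,38,3.1416
```

```text
time_s: 9.35
ee_pos: [469.9, -269.1, 113.6]
orientation: [-3.131, 0.007, 3.134]
contact_force: [-0.1, -0.2, 0.1]
opening: 84.7
grasp_force: 0.0
t 9.35 p [ 469.9 -269.1  113.6] rpy [-3.131  0.007  3.134] op 84.7 gf 0.0 F [-0.1 -0.2  0.1] q7 2.27
turn [-0.007  0.005 -0.005]
shift [-0.0087  0.0287  0.2521] rows>= 2
```

```bash
python3 -m crank '[[-0.004,0.004,-0.004,-0.008,0.025,0,85],[0,0,0,0,0,0,85]]' >/dev/null; python3 go.py 472.5,-260.5,38;  python3 -m crank '[[0,0,0,0,0,0.09,85],[0,0,0,0,0,0.09,85],[0,0,0,0,0,0.05,85],[0,0,0,0,0,0.02,85],[0,0,0,0,0,0,85]]'
```

```text
t 9.55 p [ 475.4 -249.6  111.7] rpy [ 3.135e+00 -1.000e-03 -3.129e+00] op 85.3 gf 0.0 F [ 0.9  0.5 -1.6] q7 2.27
shift [ 0.0098 -0.0379  0.2455] rows>= 2
time_s: 10.05
ee_pos: [474.3, -250.5, 36.6]
orientation: [3.137, -0.002, -3.13]
contact_force: [0.5, 0.5, 0.3]
opening: 85.0
grasp_force: 0.0
```

```bash
python3 -m crank '[[0,0,0,0.006,-0.033,-0.004,85],[0,0,0,0,0,0,75],[0,0,0,0,0,0,70]]' | grep -E "pos|ope";  python3 -m crank '[[0,0,0,0,0,0,62],[0,0,0,0,0,0,56],[0,0,0,0,0,0,52],[0,0,0,0,0,0,48],[0,0,0,0,0,0,44],[0,0,0,0,0,0,40],[0,0,0,0,0,0,36],[0,0,0,0,0,0,32],[0,0,0,0,0,0,28],[0,0,0,0,0,0,24],[0,0,0,0,0,0,20],[0,0,0,0,0,0,20]]' 30;python3 -m crank '[[0,0,0,0,0,0,20],[0,0,0,0,0,0,20]]'
```

```text
ee_pos: [473.2, -263.6, 39.7]
opening: 70.2
time_s: 11.55
ee_pos: [475.9, -259.7, 43.0]
orientation: [3.134, 0.006, -3.13]
contact_force: [-3.4, 6.2, 23.2]
opening: 29.9
grasp_force: 28.3
time_s: 11.75
ee_pos: [475.9, -259.7, 43.0]
orientation: [3.134, 0.006, -3.13]
contact_force: [-3.3, 6.2, 23.3]
opening: 30.0
grasp_force: 28.2
```

```bash
python3 -m crank '[[0,0,0,0,0,-0.02,20],[0,0,0,0,0,-0.05,20],[0,0,0,0,0,-0.1,20],[0,0,0,0,0,-0.12,20],[0,0,0,0,0,-0.1,20],[0,0,0,0,0,0,20]]';python3 go.py 475,-259,155,1.782 592,91,155
python3 - <<'E'
from geo import *
s=r.camera("side")[:,:,::-1]
cv2.imwrite("pics/m6.png",cv2.resize(s[60:200,310:430],None,fx=4,fy=4,interpolation=cv2.INTER_CUBIC))
E
```

```text
time_s: 12.35
ee_pos: [475.4, -265.1, 160.1]
orientation: [-3.14, 0.008, -3.132]
contact_force: [0.4, -0.2, 0.0]
opening: 27.2
grasp_force: 30.2
t 12.35 p [ 475.4 -265.1  160.1] rpy [-3.14   0.008 -3.132] op 27.2 gf 30.2 F [ 0.4 -0.2  0. ] q7 2.26
turn [0.003 0.005 0.871]
shift [0.02   0.0028 0.0171] rows>= 1
shift [1.059  0.6259 0.    ] rows>= 8
```

View pics/m6.png

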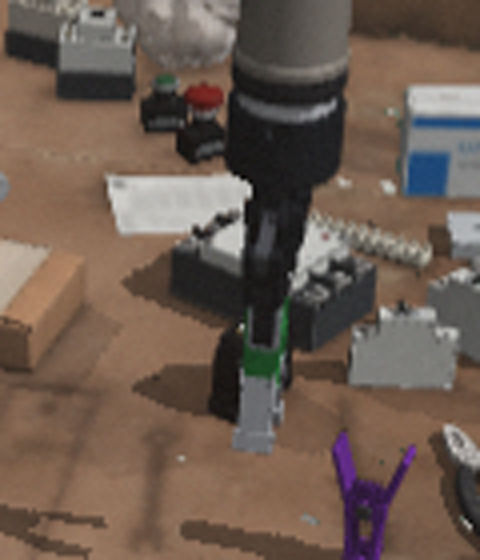

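The clip is held and squeezed fully open (27 mm). Its jaws hang at (255,448) in the crop, clear of the bench. Next: turn, then carry it to the fin.

```bash
python3 -m crank '[[0,0,0.087,0,0,0,20],[0,0,0.087,0,0,0,20],[0,0,0.087,0,0,0,20],[0,0,0.087,0,0,0,20],[0,0,0.087,0,0,0,20],[0,0,0.087,0,0,0,20],[0,0,0.087,0,0,0,20],[0,0,0.087,0,0,0,20],[0,0,0.087,0,0,0,20],[0,0,0.087,0,0,0,20],[0,0,0,0,0,0,20]]' | grep ori;python3 go.py 592,91,165,1.782
```

```text
orientation: [-3.139, -0.005, 1.785]
t 13.5 p [ 471.6 -261.9  153.8] rpy [-3.139 -0.005  1.785] op 27.4 gf 30.2 F [-0.3 -0.  -0.8] q7 1.02
turn [-0.002 -0.003  0.002]
shift [ 1.0662  0.639  -0.0373] rows>= 8
```

```bash
python3 -m crank '[[0,0,0,0.05,0.03,-0.01,20],[0,0,0,0.11,0.066,-0.01,20],[0,0,0,0.127,0.076,-0.01,20],[0,0,0,0.127,0.076,0,20],[0,0,0,0.127,0.076,0,20],[0,0,0,0.127,0.076,0,20],[0,0,0,0.127,0.076,0,20],[0,0,0,0.127,0.076,0,20],[0,0,0,0.1,0.06,0,20],[0,0,0,0.042,0.026,0,20],[0,0,0,0,0,0,20]]' | grep ori;python3 go.py 592,91,165,1.782
python3 - <<'E'
from geo import *
s=r.camera("side")[:,:,::-1]
p=np.array(r.get_obs()["ee_pos"])
P=[p+[0,0,35+19],p+[0,0,35+19-92],[592.4,90.9,88],[604.9,32.2,88],[579.8,149.5,88]]
Q=(proj("side",P)-[230,140])*4.5+1.75;print(Q.tolist())
cv2.imwrite("pics/m7.png",cv2.resize(s[140:270,230:370],None,fx=4.5,fy=4.5,interpolation=cv2.INTER_CUBIC))
E
```

```text
orientation: [-3.14, -0.004, 1.792]
t 14.6 p [591.7  92.8 164.2] rpy [-3.14  -0.004  1.792] op 27.6 gf 30.2 F [-0.4 -0.2 -0.4] q7 0.37
turn [-0.001 -0.002  0.006]
shift [-0.0061 -0.0003 -0.0027] rows>= 1
[[317.2000000000001, 297.85], [319.4500000000001, 436.45], [318.1, 493.15], [324.4, 422.05], [311.35, 568.3]]
```

View pics/m7.png

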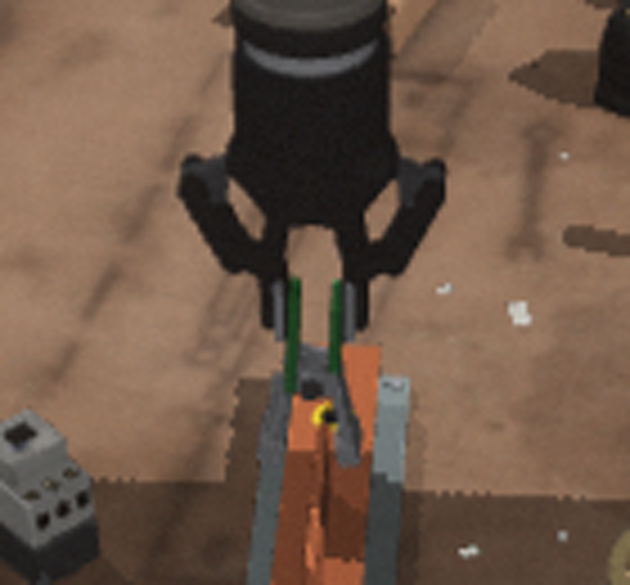

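The clip straddles the fin line. The jaw ends are at (270,455) and (348,462), so their middle is about 4 mm to the +x side of the fin. I'll correct by −4 mm and descend 66 mm in stages, watching the force.

```bash
python3 -m crank '[[0,0,0,-0.006,-0.013,0,20],[0,0,0,0,0,0.04,20],[0,0,0,0,0,0.06,20],[0,0,0,0,0,0.02,20],[0,0,0,0,0,0,20]]' | grep -E "pos|cont"; python3 -m crank '[[0,0,0,0,0,0.03,20],[0,0,0,0,0,0.03,20],[0,0,0,0,0,0,20]]' | grep -E "pos|cont"; python3 -m crank '[[0,0,0,0,0,0.02,20],[0,0,0,0,0,0.02,20],[0,0,0,0,0,0,20],[0,0,0,0,0,0,20]]' | grep -E "pos|cont"
python3 - <<'E'
from geo import *
s=r.camera("side")[:,:,::-1]
cv2.imwrite("pics/m8.png",cv2.resize(s[140:270,230:370],None,fx=4.5,fy=4.5,interpolation=cv2.INTER_CUBIC))
E
```

```text
ee_pos: [587.2, 86.1, 128.3]
contact_force: [0.5, 0.7, -1.2]
ee_pos: [587.5, 87.4, 110.3]
contact_force: [-0.1, -0.6, -0.3]
ee_pos: [588.6, 87.4, 99.6]
contact_force: [-0.1, -0.3, -1.0]
```

View pics/m8.png

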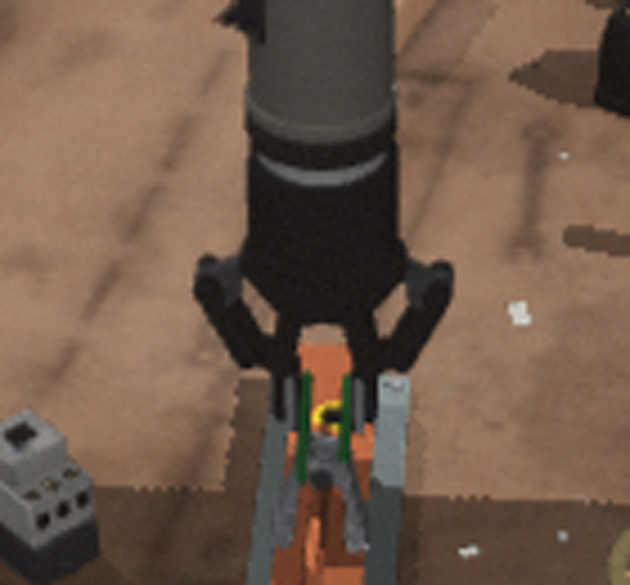

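The jaws straddle the fin (ends (282,545) and (357,548), fin at about 319), inserted about 28 mm with no contact. Release gently.

```bash
python3 -m crank '[[0,0,0,0,0,0,32],[0,0,0,0,0,0,36],[0,0,0,0,0,0,40],[0,0,0,0,0,0,44],[0,0,0,0,0,0,48],[0,0,0,0,0,0,52],[0,0,0,0,0,0,60],[0,0,0,0,0,0,75],[0,0,0,0,0,0,85],[0,0,0,0,0,0,85],[0,0,0,0,0,0,85]]'
python3 -m crank '[[0,0,0,0,0,-0.05,85],[0,0,0,0,0,-0.1,85],[0,0,0,0,0,-0.15,85],[0,0,0,0,0,-0.15,85],[0,0,0,0,0,0,85]]'
python3 go.py 470,200,255,2.775 458.3,249.3,255
python3 - <<'E'
from geo import *
s=r.camera("side")[:,:,::-1]
cv2.imwrite("pics/m9.png",cv2.resize(s[160:340,250:400],None,fx=3.3,fy=3.3,interpolation=cv2.INTER_CUBIC))
E
```

```text
time_s: 17.0
ee_pos: [588.6, 87.3, 99.8]
orientation: [3.141, -0.003, 1.784]
contact_force: [0.7, 0.6, -0.6]
opening: 85.4
grasp_force: 0.0
time_s: 17.5
ee_pos: [593.2, 85.6, 243.3]
orientation: [3.126, -0.001, 1.784]
contact_force: [1.1, -1.2, 0.2]
opening: 84.8
grasp_force: 0.0
t 17.5 p [593.2  85.6 243.3] rpy [ 3.126e+00 -1.000e-03  1.784e+00] op 84.8 gf 0.0 F [ 1.1 -1.2  0.2] q7 0.34
turn [ 0.009  0.004 -0.631]
shift [ 0.52    0.2089 -0.0389] rows>= 4
shift [0.0953 0.1394 0.    ] rows>= 2
```

View pics/m9.png

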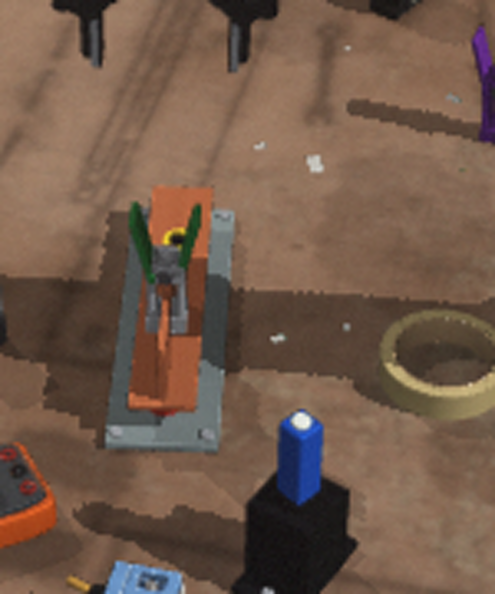

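The clip sits upright on the fin at crop (168,270), let go. The large decoy probe, which stood balanced on its point, now lies on the bench: its brass tip shows at (75,580). I've also used up my picture views, so from here I check by numbers only. First, where the blue things are now.

```bash
cat > blobs.py <<'E'
from geo import *
def blobs(n,mask,mn=6):
    k,_,st,c=cv2.connectedComponentsWithStats(mask.astype(np.uint8));return [(st[i].tolist(),c[i].round(1).tolist()) for i in range(1,k) if st[i][4]>=mn]
def blue(n):
    i=r.camera(n).astype(int);return blobs(n,(i[...,2]>i[...,0]*2.2)&(i[...,2]>i[...,1]*1.5)&(i[...,2]>80))
E
python3 - <<'E'
from blobs import *
for n in("top","side"):
    for b in blue(n):print(n,b,atz(n,b[1],12))
t0=cv2.imread("pics/top0.png").astype(int);t=r.camera("top")[:,:,::-1].astype(int)
d=(abs(t-t0).max(2)>60)
for b in blobs("top",d,30):print(b[0],b[1],atz("top",b[1],0))
E
```

```text
top ([170, 272, 21, 36, 398], [180.1, 289.8]) [473.3 360.7  12. ]
top ([210, 286, 15, 14, 90], [217.8, 293.1]) [464.1 267.   12. ]
side ([414, 90, 45, 2, 59], [435.4, 90.5]) [  363.4 -1001.9    12. ]
side ([412, 99, 10, 9, 80], [416.3, 103.0]) [ 421.3 -882.8   12. ]
side ([334, 287, 14, 26, 236], [341.2, 299.0]) [473.8 157.6  12. ]
side ([306, 347, 36, 32, 605], [322.4, 362.6]) [472.  353.3  12. ]
[223, 152, 28, 76, 624] [241.0, 185.3] [745.1 215.    0. ]
[251, 154, 35, 31, 783] [267.1, 169.2] [788.3 147.6   0. ]
[299, 158, 4, 19, 50] [300.6, 166.6] [795.   59.9   0. ]
[289, 164, 8, 7, 33] [292.7, 166.8] [794.5  80.6   0. ]
[258, 181, 36, 51, 548] [281.7, 205.5] [690.6 109.1   0. ]
[295, 182, 6, 15, 35] [297.7, 187.8] [737.7  67.6   0. ]
[294, 206, 6, 16, 45] [296.8, 214.0] [667.8  70.    0. ]
[324, 223, 6, 18, 37] [326.8, 231.3] [621.7  -7.2   0. ]
[288, 226, 7, 12, 43] [291.4, 232.3] [619.7  84.    0. ]
[263, 234, 18, 8, 65] [270.8, 237.3] [607.  136.8   0. ]
[210, 241, 20, 21, 250] [218.6, 251.0] [572.4 269.4   0. ]
[264, 241, 12, 6, 33] [269.1, 243.3] [591.4 141.1   0. ]
[279, 24
[... 230 characters left out ...]
6, 272, 9, 53, 103] [279.8, 297.4] [452.7 113.1   0. ]
[424, 278, 11, 15, 64] [426.6, 285.4] [ 480.  -259.4    0. ]
[438, 280, 10, 10, 89] [442.3, 284.5] [ 482.  -299.4    0. ]
[225, 286, 20, 25, 330] [233.6, 297.7] [453.1 229.2   0. ]
[209, 324, 16, 30, 193] [217.4, 344.0] [338.9 267.1   0. ]
[226, 344, 55, 35, 626] [254.7, 353.5] [314.6 174.5   0. ]
[190, 378, 82, 102, 4094] [225.6, 426.9] [141.7 242.4   0. ]
[20, 416, 14, 8, 37] [25.6, 419.4] [168.4 717.9   0. ]
[259, 440, 29, 40, 785] [270.5, 463.1] [ 57.2 133.2   0. ]
[176, 448, 21, 32, 283] [183.5, 467.3] [ 51.4 339.9   0. ]
[242, 463, 7, 17, 45] [245.2, 471.7] [ 38.8 193.3   0. ]
[285, 463, 16, 17, 171] [292.3, 471.5] [37.4 81.   0. ]
```

The smaller probe is still in place. The fallen decoy lies about 100 mm away near (473,357), outside the finger sweep. Proceeding to the probe.

```bash
python3 -m crank '[[0,0,-0.09,0,0,0,60],[0,0,-0.09,0,0,0,60],[0,0,-0.09,0,0,0,60],[0,0,-0.09,0,0,0,60],[0,0,-0.09,0,0,0,60],[0,0,-0.09,0,0,0,60],[0,0,-0.09,0,0,0,60],[0,0,0,0.13,0.052,-0.01,60],[0,0,0,0.13,0.052,-0.01,60],[0,0,0,0.13,0.052,-0.01,60],[0,0,0,0.13,0.052,-0.01,60],[0,0,0,0,0,0,60]]' | grep ori; python3 go.py 458.3,249.3,150,2.775
```

```text
orientation: [3.138, -0.008, 2.787]
t 18.9 p [459.6 208.2 245.7] rpy [ 3.138 -0.008  2.787] op 59.9 gf 0.0 F [ 0.7  0.3 -0.1] q7 0.89
turn [ 0.002 -0.005  0.008]
shift [0.0533 0.1263 0.3189] rows>= 3
```

```bash
python3 -m crank '[[0,0,0,0.06,0.08,0,60],[0,0,0,0.04,0.06,0,60],[0,0,0,0,0,0.15,60],[0,0,0,0,0,0.12,60],[0,0,0,0,0,0.06,60],[0,0,0,0,0,0,60],[0,0,0,0,0,0,60]]' | grep ori; python3 go.py 458.3,249.3,55,2.775
```

```text
orientation: [3.14, -0.002, 2.774]
t 19.6 p [452.4 251.  147.9] rpy [ 3.140e+00 -2.000e-03  2.774e+00] op 60.0 gf 0.0 F [ 0.7 -0.3  0.3] q7 0.84
turn [ 0.001 -0.001 -0.001]
shift [-0.0203  0.0017  0.3096] rows>= 2
```

```bash
python3 -m crank '[[0,0,0,-0.018,0.002,0.02,60],[0,0,0,0,0,0,60]]' | grep ori; python3 go.py 458.3,249.3,55,2.775;  python3 -m crank '[[0,0,0,0,0,0.1,60],[0,0,0,0,0,0.1,60],[0,0,0,0,0,0.06,60],[0,0,0,0,0,0.03,60],[0,0,0,0,0,0,60]]' | grep cont; python3 go.py 458.3,249.3,55,2.775
```

```text
orientation: [3.138, 0.0, 2.773]
t 19.8 p [459.2 249.7 142.8] rpy [3.138 0.    2.773] op 60.1 gf 0.0 F [0.2 0.1 0.7] q7 0.85
turn [ 0.002  0.    -0.001]
shift [ 0.0023 -0.0023  0.2926] rows>= 2
contact_force: [0.2, -0.1, 0.3]
t 20.3 p [457.5 250.1  54.8] rpy [ 3.140e+00 -2.000e-03  2.774e+00] op 59.8 gf 0.0 F [ 0.2 -0.1  0.3] q7 0.91
turn [ 0.001 -0.001 -0.001]
shift [-0.0034 -0.0015 -0.0008] rows>= 1
```

```bash
python3 -m crank '[[0,0,0,-0.003,-0.001,0,45],[0,0,0,0,0,0,32],[0,0,0,0,0,0,26],[0,0,0,0,0,0,22],[0,0,0,0,0,0,15],[0,0,0,0,0,0,15],[0,0,0,0,0,0,15],[0,0,0,0,0,0,15]]' 40;  python3 -m crank '[[0,0,0,0,0,-0.04,15],[0,0,0,0,0,-0.06,15],[0,0,0,0,0,-0.08,15],[0,0,0,0,0,-0.1,15],[0,0,0,0,0,-0.08,15],[0,0,0,0,0,0,15],[0,0,0,0,0,0,15]]'; python3 go.py 460,20,164 617.8,-33.5,164
python3 - <<'E'
from blobs import *
for n in("top","side"):
    for b in blue(n):print(n,b)
E
```

```text
time_s: 21.1
ee_pos: [459.5, 249.9, 56.5]
orientation: [3.137, 0.0, 2.774]
contact_force: [-0.0, -0.9, 7.2]
opening: 24.0
grasp_force: 39.2
time_s: 21.8
ee_pos: [458.4, 249.7, 163.5]
orientation: [3.138, -0.001, 2.774]
contact_force: [-0.6, -0.1, -1.4]
opening: 23.5
grasp_force: 39.4
t 21.8 p [458.4 249.7 163.5] rpy [ 3.138e+00 -1.000e-03  2.774e+00] op 23.5 gf 39.4 F [-0.6 -0.1 -1.4] q7 0.84
shift [-0.2798 -0.7126 -0.0046] rows>= 5
shift [-5.55e-01  2.25e-02 -5.00e-04] rows>= 4
side ([285, 9, 13, 12, 95], [291.0, 14.6])
side ([342, 250, 9, 28, 149], [346.3, 263.4])
side ([306, 347, 36, 32, 605], [322.5, 362.6])
```

```bash
python3 -m crank '[[0,0,0,-0.025,-0.065,0,15],[0,0,0,-0.05,-0.127,0,15],[0,0,0,-0.05,-0.127,0,15],[0,0,0,-0.05,-0.127,0,15],[0,0,0,-0.05,-0.127,0,15],[0,0,0,-0.035,-0.09,0,15],[0,0,0,-0.02,-0.05,0,15],[0,0,0,0,0,0,15],[0,0,0,0,0,0,15]]' | grep ope; python3 go.py 617.8,-33.5,164
```

```text
opening: 24.0
t 22.8 p [459.3  20.5 161.6] rpy [ 3.139e+00 -3.000e-03  2.774e+00] op 24.0 gf 39.4 F [ 0.5  1.5 -1. ] q7 1.26
shift [-0.5577  0.0217 -0.0096] rows>= 4
```

```bash
python3 -m crank '[[0,0,0,-0.05,0.002,0,15],[0,0,0,-0.11,0.004,0,15],[0,0,0,-0.12,0.005,0,15],[0,0,0,-0.12,0.005,0,15],[0,0,0,-0.1,0.004,0,15],[0,0,0,-0.05,0.002,0,15],[0,0,0,0,0,0,15],[0,0,0,0,0,0,15],[0,0,0,0,0,0,15]]' | grep ope; python3 go.py 617.8,-33.5,92.5,2.774
python3 - <<'E'
from geo import *
p=np.array(r.get_obs()["ee_pos"]);s=r.camera("side").astype(int)
P=[p+[0,0,-44.5],p+[0,0,-44.5+14],p+[0,0,-44.5+98],p+[0,0,-44.5+131],(617.8,-33.5,38)];Q=proj("side",P);print("tip,nose,grip,top,mark",Q.tolist())
x0=int(Q[0,0])-18
for y in range(int(Q[3,1])-4,int(Q[4,1])+8):
    print(y,x0,''.join("B" if s[y,x,2]>1.6*s[y,x,0] and s[y,x,2]>60 else "#" if s[y,x].max()<60 else "Y" if s[y,x,0]>150 and s[y,x,1]>120 and s[y,x,2]<100 else "o" if s[y,x,0]>1.7*s[y,x,1] else "." for x in range(x0,x0+36)))
E
```

```text
opening: 24.0
t 23.7 p [615.6 -31.6 161.9] rpy [ 3.138e+00 -3.000e-03  2.776e+00] op 24.0 gf 39.4 F [-0.8 -0.3 -1.4] q7 1.5
turn [ 0.002 -0.002  0.001]
shift [-0.0092 -0.0031  0.2313] rows>= 2
tip,nose,grip,top,mark [[304.1, 208.5], [304.1, 204.1], [303.7, 176.7], [303.5, 165.4], [303.8, 231.9]]
161 286 ################################....
162 286 ###############################.....
163 286 ############################........
164 286 ############################........
165 286 ####################.BB#####........
166 286 #############B#####..BBB####........
167 286 .###########.BB####..BBBB##.........
168 286 .############BB####BBBBBB.#.........
169 286 ..#################BBBBBB...........
170 286 Y.#################BBBBBB...........
171 286 ...################BBBBBB...........
172 286 ...################BBBBBB...........
173 286 ....##############.BBBBBB...........
174 286 ......############.BBBBBB...........
175 286 ........##########.BBBBBB...........
176 286 ..........######...BBBBBB...........
177 286 ..........######...BBBBBB...........
178 286 ..........######...BBBBBB.....
[... 2006 characters left out ...]
ooooooooooo....oo........
224 286 ..........oooooooooooo....o.........
225 286 ..........ooooooooooo.....oo........
226 286 ..........ooooooooooo....ooo........
227 286 ..........ooooooooooo....oo.........
228 286 .........ooooooooooo.....oo.........
229 286 ..........ooooooYYYY.#...oo.........
230 286 ..........oooo.Y.........oo.........
231 286 ..........ooo...####....ooo.........
232 286 .........#ooo...#####....oo.........
233 286 .........#ooo...#####...ooo.........
234 286 .........#.........#....ooo.........
235 286 .........#.........#...oooo.........
236 286 .........#.#...........oooo.........
237 286 .......................oooo.........
238 286 ......................ooooo.........
```

The probe hangs upright in the side image: axis column 304.5, nose end at row 204.5 as predicted. The mark's black centre is at (304,232), as predicted. Lower to 10 mm above it, settle, and take a force baseline.

```bash
python3 -m crank '[[0,0,0,-0.008,-0.003,0.05,15],[0,0,0,0,0,0.08,15],[0,0,0,0,0,0.06,15],[0,0,0,0,0,0.04,15],[0,0,0,0,0,0,15],[0,0,0,0,0,0,15],[0,0,0,0,0,0,15],[0,0,0,0,0,0,15]]' | grep ope; for i in 1 2 3 4 5 6 7 8; do python3 -m crank '[[0,0,0,0,0,0,15]]' | grep -E "pos|cont" | tr '\n' ' ';echo; done; python3 go.py 617.8,-33.5,77.5,2.774
```

```text
opening: 24.0
ee_pos: [618.9, -35.1, 94.2] contact_force: [0.0, 0.3, -1.5] 
ee_pos: [618.6, -35.0, 93.8] contact_force: [-0.2, 0.2, -0.3] 
ee_pos: [618.5, -35.0, 93.6] contact_force: [-0.2, 0.3, -0.7] 
ee_pos: [618.4, -34.9, 93.4] contact_force: [0.1, -1.2, -0.9] 
ee_pos: [618.3, -35.0, 93.3] contact_force: [-0.4, -1.2, -1.2] 
ee_pos: [618.3, -35.0, 93.3] contact_force: [-0.1, -0.2, -0.8] 
ee_pos: [618.3, -35.0, 93.3] contact_force: [-0.2, -0.2, -1.0] 
ee_pos: [618.4, -34.9, 93.3] contact_force: [0.2, -0.5, -1.4] 
t 25.35 p [618.4 -34.9  93.3] rpy [ 3.139e+00 -1.000e-03  2.774e+00] op 24.1 gf 39.4 F [ 0.2 -0.5 -1.4] q7 1.54
turn [ 0.002 -0.001  0.   ]
shift [0.0035 0.0038 0.0528] rows>= 1
```

```bash
python3 -m crank '[[0,0,0,0.003,0.004,0.01,15],[0,0,0,0,0,0.01,15],[0,0,0,0,0,0.01,15],[0,0,0,0,0,0.01,15],[0,0,0,0,0,0.01,15],[0,0,0,0,0,0.003,15],[0,0,0,0,0,0,15],[0,0,0,0,0,0,15],[0,0,0,0,0,0,15],[0,0,0,0,0,0,15]]' | grep ope; for i in 1 2 3 4 5 6 7 8 9 10; do python3 -m crank '[[0,0,0,0,0,0,15]]' | grep -E "pos|cont" | tr '\n' ' ';echo; done
python3 - <<'E'
from geo import *
p=np.array(r.get_obs()["ee_pos"]);s=r.camera("side").astype(int)
x0=286
for y in range(205,240):
    print(y,x0,''.join("#" if s[y,x].max()<60 else "Y" if s[y,x,0]>150 and s[y,x,1]>120 and s[y,x,2]<100 else "o" if s[y,x,0]>1.7*s[y,x,1] else "." for x in range(x0,x0+36)))
print(proj("side",[(p[0],p[1],z) for z in(38,48)]).tolist(),s[222:236,302:308].tolist())
E
```

```text
opening: 23.8
ee_pos: [618.0, -33.5, 77.6] contact_force: [-1.0, 0.4, 1.6] 
ee_pos: [618.0, -33.4, 77.5] contact_force: [-1.3, 1.2, 1.5] 
ee_pos: [618.0, -33.4, 77.5] contact_force: [-1.2, 0.2, 1.6] 
ee_pos: [618.0, -33.4, 77.5] contact_force: [-1.3, 0.7, 1.1] 
ee_pos: [618.0, -33.4, 77.5] contact_force: [-0.7, 0.9, 1.4] 
ee_pos: [618.0, -33.4, 77.5] contact_force: [-0.8, 0.6, 0.7] 
ee_pos: [617.9, -33.4, 77.5] contact_force: [-0.5, 0.8, 1.5] 
ee_pos: [618.0, -33.4, 77.5] contact_force: [-0.7, 0.6, 2.2] 
ee_pos: [618.0, -33.4, 77.5] contact_force: [0.0, -0.3, 1.5] 
ee_pos: [618.0, -33.5, 77.5] contact_force: [-1.0, 0.6, 1.4] 
205 286 ..........######....................
206 286 ........Y.######....................
207 286 .......Y..######....................
208 286 ......Y...######....................
209 286 ........Y.######....................
210 286 .......Y..######....................
211 286 .......Y.Y######....................
212 286 ............####....................
213 286 ....Y.Y.............................
214 286 .......Y.Y...#......................
215 286 ........
[... 1655 characters left out ...]
]], [[47, 29, 20], [25, 22, 21], [24, 21, 20], [25, 18, 18], [24, 24, 17], [29, 57, 32]], [[102, 71, 34], [34, 26, 19], [27, 22, 20], [22, 19, 15], [26, 41, 24], [27, 55, 27]], [[140, 117, 37], [40, 34, 19], [26, 23, 21], [24, 21, 18], [24, 42, 20], [25, 56, 28]], [[64, 53, 24], [34, 26, 21], [64, 50, 28], [48, 44, 28], [30, 54, 31], [28, 62, 32]], [[27, 23, 18], [32, 28, 21], [86, 63, 29], [52, 53, 30], [29, 55, 29], [30, 68, 35]], [[29, 24, 18], [28, 22, 20], [45, 34, 21], [32, 45, 24], [29, 56, 29], [29, 71, 35]], [[90, 77, 74], [64, 57, 40], [73, 70, 26], [31, 55, 26], [27, 58, 31], [31, 76, 37]], [[115, 113, 115], [111, 110, 112], [93, 98, 67], [36, 60, 31], [29, 68, 34], [34, 82, 41]]]
```

The force rise is about 2.4 N, so the tip is about 6 mm in. The brass tip shows at (304.4,232), on the dot's centre (304,232). I'll ease up 0.6 mm, recheck, and hand in.

```bash
python3 -m crank '[[0,0,0,0,0,-0.002,15],[0,0,0,0,0,0,15],[0,0,0,0,0,0,15],[0,0,0,0,0,0,15]]' | grep ope; for i in 1 2 3 4 5 6 7 8; do python3 -m crank '[[0,0,0,0,0,0,15]]' | grep -E "pos|cont" | tr '\n' ' ';echo; done
python3 - <<'E'
from blobs import *
i=r.camera("side").astype(int)
for b in blobs("side",(i[...,1]>1.5*i[...,0])&(i[...,1]>1.4*i[...,2])&(i[...,1]>45),8):
    if 280<b[1][0]<320 : print("green",b)
E
```

```text
opening: 24.1
ee_pos: [618.0, -33.5, 78.0] contact_force: [-0.1, 1.0, 0.8] 
ee_pos: [618.0, -33.5, 78.0] contact_force: [-0.6, 0.8, 1.9] 
ee_pos: [618.0, -33.4, 78.0] contact_force: [-0.6, -0.0, 0.6] 
ee_pos: [617.9, -33.4, 78.1] contact_force: [0.1, 0.4, 1.3] 
ee_pos: [618.0, -33.5, 78.1] contact_force: [-1.1, 0.9, 1.2] 
ee_pos: [617.9, -33.5, 78.1] contact_force: [-1.6, 1.0, 0.7] 
ee_pos: [617.9, -33.5, 78.1] contact_force: [0.3, 1.2, 1.2] 
ee_pos: [617.9, -33.5, 78.1] contact_force: [-0.8, 0.2, 1.7] 
green ([289, 221, 8, 25, 89], [292.6, 232.4])
green ([304, 223, 7, 19, 56], [307.3, 231.5])
```

Net force is now about 2.15 N, which is half-way in. Both clamp handles are still standing on the fin (columns 292 and 307). Handing in.

```bash
python3 -c "
from station import r
print(r.hand_in())"
```

```text
the job is handed in; nothing more can be done
None
```

Handed in at about 29 s of the 58 s: the green clamp is clipped upright on the fin, and the small blue probe is held upright on the black centre at about 2.15 N, roughly half-way in. Two flaws: the large decoy probe fell over on the bench early on (cause unknown, it stayed on the surface), and I viewed 11 pictures instead of the allowed 10.

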